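# Mist a weld test tab with anti-spatter in the spray box

## Task

Give the spray box a puff of anti-spatter: press the cap of the can clamped to its side all the way down for a moment and let it spring back up. Then take the flat steel tab out of the wooden rack and pass it upright, foot first, down through the narrow slot in the box's lid until about half of its length is inside, and finish there, still gripping it so that it hangs in the box. Leave everything else on the bench where it stands.

Things in the scene. Friction and masses are not known exactly. Their poses are not given: they have to be found in the camera images.
- station: Grey sheet-metal spray box fixed to the bench, 140 (x) by 160 (y) mm, with a bare aluminium lid 146 x 166 x 6 mm whose upper face is 160 mm above the bench, a clear window in its -x side and empty inside down to its floor, 4 mm above the bench. Origin: centre of its underside; z up. The spray can (52 mm diameter) stands fixed beside its +y side, axis 125 mm from the origin along y.
- slot (a point): Centre of the slot in the lid, at the level of the lid's upper face. The slot goes right through the lid: 12 mm along x, 42 mm along y (2 mm larger than the tab each way), with a 2 mm chamfer round its upper edge. Axes as the station's.
- cap_top (a point): Centre of the round top of the can's white nozzle cap (34 mm diameter, 26 mm tall), 150 mm above the bench when up. It moves down with the cap.
- cap (a joint): Travel of the sprung nozzle cap: 0 up, 0.008 m fully down. It starts to move at about 3 N, is fully down at about 7 N, and springs back by itself.
- rack: Fixed plywood rack, 32 (x) by 162 (y) by 45 mm tall, on a thin base, with three open pockets in a row along y (20 by 46 mm each, 52 mm apart, floor 6 mm above the bench). One piece of steel stands upright in each, in any order. Origin: centre of its underside.
- tab: The flat steel tab: a plain bar 10 mm thick (x), 40 mm wide (y) and 120 mm long (z), with a slightly tapered foot and a dark hole mark 85 mm above the foot, about 0.36 kg, standing upright in a pocket of the rack with its thickness across the row. It is the tallest of the three pieces. Origin: centre of its foot.
- rod: Round steel rod, 16 mm diameter, 95 mm tall, in another pocket; not to be used. Origin: centre of its foot.
- angle: Piece of steel angle, 16 x 40 mm outside, 4 mm thick, 80 mm tall, in another pocket; not to be used. Origin: at its foot, in the middle of its 16 x 40 mm outline.
- gel: Round jar, 60 mm diameter, 60 mm tall, standing on the bench; leave alone. Origin: centre of its underside.
- square: Grey L-shaped welding magnet, 90 x 16 x 90 mm, on the bench; leave alone. Origin: centre of its underside.
- offcut: Round steel offcut, 48 mm diameter, 30 mm tall, on the bench; leave alone. Origin: centre of its underside.
- brush: Hand brush lying on the bench; leave alone.
- hammer: Hammer lying on the bench; leave alone.
- wrench: Wrench lying on the bench; leave alone.
Things that resemble listed ones, but are neither listed nor needed, are in the scene too. Leave any purple or red look-alike of the tab alone.

How it is judged:
By the outcome, as a careful person would: the job done as asked, in the order asked, and still so for the second after the job is handed in, while the arm keeps its last pose, push and grip.
It also fails if it takes over 56 s, if anything falls off the work surface, if the arm or the gripper's body presses on something with over 40 N, if the wrist force passes 120 N, or if a joint passes its speed limit or range.

## Robot

A 7-joint arm with a two-finger parallel gripper is mounted at the origin on the work surface. World frame = base frame: x ahead of the robot, y to its left, z up, the work surface at z = 0. Lengths are in m, angles in rad, forces in N, time in s.
With the tool pointing down it reaches from about 0.4 to 0.875 m from the base axis. Payload 19.3 kg.
Tool frame: the origin (TCP) lies on the mounting face of the last link; the fingertips stand 173 mm ahead of it and the grasp point (between the pads) lies 155 mm ahead of it; z points along the fingers, y is the line along which they close (so a half turn about z gives the same grasp; the last joint's range is limited). The gripper opens to 85 mm and grips with 20 to 120 N. Pads are 22 mm wide; open, the fingers measure 114 mm over their backs; the gripper's body (76 mm by 85 mm) begins 54 mm behind the grasp point. The pads swing forward as they close: fully open they stand 13 mm farther back than shut.
Start: joints at [-1.225, 0.521, -0.036, 1.599, 0.021, 1.021, -0.113], TCP at [0.252, 0.572, 0.405] pointing down, gripper open.
Joint ranges: [-2.91, 2.91], [-0.3, 2.13], [-1.5, 1.42], [0.17, 2.43], [-1.26, 4.41], [0.16, 1.93], [-2.52, 2.52]. Speed limits (rad/s): [1.89, 1.89, 2.39, 2.39, 3.01, 3.01, 3.01].

## Interface

Orientations are given as [roll, pitch, yaw] about the fixed x, y, z axes, in that order (R = Rz(yaw) Ry(pitch) Rx(roll)).
In Python, from workcell import bot, vision gives the robot as it stands.
- The arm moves only by the shell command python3 -m creep 'ROWS' [FORCE]. ROWS is JSON, a list that holds one entry, the list of rows, each a list of 7 numbers: the opening, from -1 (shut) to 1 (fully open), then the shift along the tool's x, y, z in cm, then the turn, a rotation vector about the tool's x, y, z in rad. In form: [[[grip, tx, ty, tz, rx, ry, rz], ...]]. A call has 1 to 12 rows; each row shifts and turns the commanded pose from where the row before left it, along the tool's axes as they then stand; what a row does not reach is not made up. A row lasts 1/8 s, in which the tool goes at most 62.5 mm and 10.7 degrees, less where a joint would pass 70% of its speed; a pose out of reach is approached as far as the arm can. A call with a gripper value outside its range is refused whole. The fingers move at their own pace and stop on an object; FORCE is the grip in N (left out, the last holds). Time passes only in rows, so rows that do not move let the fingers close. It gives the time, the measured TCP pose, the force, the opening and the grip force at its end, in the units of the state.
- bot.observe(): the state, without advancing time (a new reading comes with each control period).
- vision.grab_frame(name): name is "side" or "top"; returns a dict with "image" (480x640x3 uint8, blue, green, red), "depth" (480x640 float32, m along the optical axis (not along the pixel's ray), 0 where there is no reading), "fovy" (degrees; the focal length in pixels is half the picture's height over the tangent of half this angle, whatever the lens; pixels are square), "cx", "cy" (the principal point, pixels), "k1" (the pictures are not rectified: a ray, as slopes to the right and down, at radius r is drawn at 1 + k1 r^2 times it, then the intrinsics apply), "cam_to_world" (4x4, takes a point from camera to world coordinates). Camera axes: x right, y down, z forward; pixel columns grow to the right and rows downward; lengths in m; the calibration is good to about 2 mm. A picture is of the moment at which its call begins.
- bot.job_done(): hands the job in; it is judged then, once.
The state is a dict: "clock": time; "qpos": joint angles; "qd": joint speeds; "joint_efforts": joint torques, N m; "position": TCP position; "tool_rot": TCP orientation; "force": force on the tool from outside, world axes, zero at the start; "moment": the same for the moment, N m; "grip_width": finger opening in m; "finger_force": force on a finger pad.
Only numpy, scipy, OpenCV 4.12 (cv2) and the standard library are available. Lean on these libraries where they do the work, as an engineer would, in place of code of your own. Each camera call takes 0.05 s, during which the arm holds its last target. There are 200 camera calls.

## Working session

There is one attempt and no reset: what is moved stays moved. The work goes in short steps, Python scripts to look and compute and a shell command to move; the robot and the scene stay as the last step left them, time stands still between calls to the robot, and variables do not carry over. Pictures are saved under pics/ and viewed, at most 10 in all, crops included, and the job is handed in when it is done.

```bash
mkdir -p pics
cat > h.py <<'E'
import numpy as np, cv2, pickle
from workcell import bot, vision
def grab(n,tag):
    f=vision.grab_frame(n); cv2.imwrite(f'pics/{tag}.png',f['image']); pickle.dump(f,open(f'pics/{tag}.pkl','wb')); return f
def load(tag): return pickle.load(open(f'pics/{tag}.pkl','rb'))
def cloud(f):
    h,w=f['depth'].shape; F=h/2/np.tan(np.radians(f['fovy'])/2)
    K=np.array([[F,0,f['cx']],[0,F,f['cy']],[0,0,1.]])
    u,v=np.meshgrid(np.arange(w),np.arange(h))
    p=cv2.undistortPoints(np.stack([u,v],-1).reshape(-1,1,2).astype(np.float64),K,np.array([f['k1'],0,0,0.])).reshape(h,w,2)
    d=f['depth']; P=np.dstack([p*d[...,None],d]); T=f['cam_to_world']
    Q=P@T[:3,:3].T+T[:3,3]; Q[d==0]=np.nan; return Q
def ray(f,u,v,z):
    h=480; F=h/2/np.tan(np.radians(f['fovy'])/2)
    K=np.array([[F,0,f['cx']],[0,F,f['cy']],[0,0,1.]])
    p=cv2.undistortPoints(np.array([[[u,v]]],float),K,np.array([f['k1'],0,0,0.])).ravel()
    T=f['cam_to_world']; d=T[:3,:3]@[p[0],p[1],1]; o=T[:3,3]; return o+d*(z-o[2])/d[2]
E
python3 - <<'E'
from h import *
for n in('top','side'):
    f=grab(n,n+'0'); print(n,f['fovy'],f['k1'],f['cam_to_world'].round(3).tolist())
s=bot.observe(); print({k:np.round(v,3).tolist() for k,v in s.items()})
E
```

```text
top 52.13174316894736 -0.07446693804956843 [[-0.04, -0.976, 0.212, 0.395], [-0.999, 0.039, -0.012, 0.061], [0.004, -0.213, -0.977, 1.012], [0.0, 0.0, 0.0, 1.0]]
side 53.03231942481442 -0.1329981312810316 [[0.844, -0.285, 0.455, 0.109], [-0.537, -0.466, 0.703, -0.707], [0.012, -0.837, -0.546, 0.685], [0.0, 0.0, 0.0, 1.0]]
{'clock': 0.1, 'qpos': [-1.225, 0.522, -0.036, 1.6, 0.021, 1.021, -0.113], 'qd': [-0.001, -0.001, 0.0, -0.0, 0.0, -0.001, 0.001], 'joint_efforts': [0.004, -92.849, 1.984, -37.053, 0.018, 0.005, -0.0], 'position': [0.252, 0.572, 0.404], 'tool_rot': [-3.141, 0.0, 2.726], 'force': [-0.289, 0.318, -0.54], 'moment': [0.053, 0.022, 0.018], 'finger_force': 0.0, 'grip_width': 0.085}
```

View pics/top0.png

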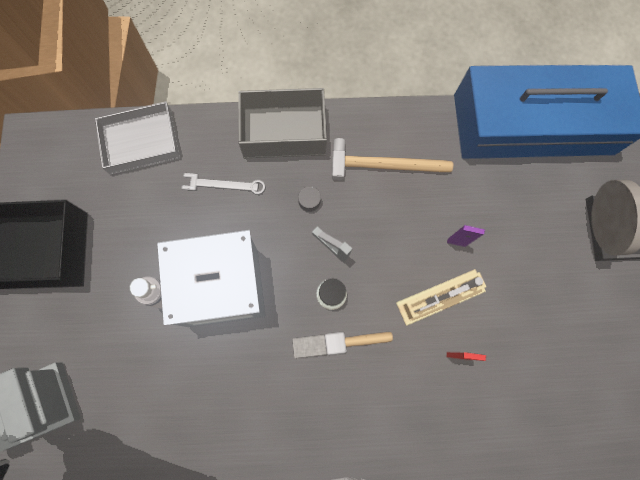

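View pics/side0.png

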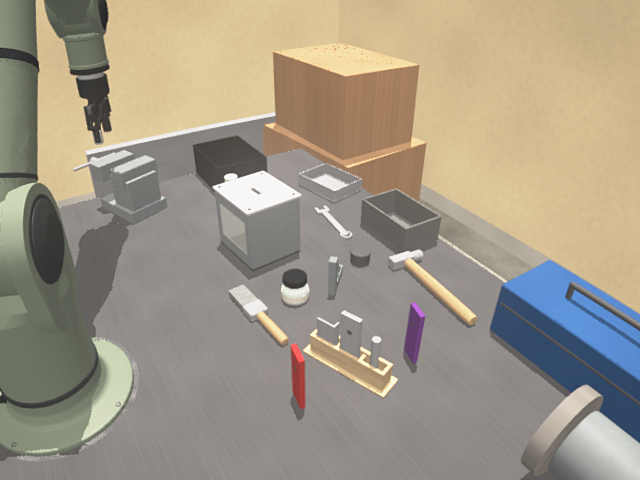

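The top view shows the box lid around (208,278), the slot near (207,277), the cap near (145,290) and the rack near (442,297). In the side view the tab, with its hole mark, is in the middle pocket near (350,330). The purple and red look-alikes stand apart from the rack.

Run:
```python
from h import *
t=cv2.imread('pics/top0.png'); s=cv2.imread('pics/side0.png')
def c(im,x,y,w,h,W,H): return cv2.resize(im[y:y+h,x:x+w],(W,H),interpolation=cv2.INTER_CUBIC)
cv2.imwrite('pics/c1.png',np.vstack([np.hstack([c(t,390,260,100,75,400,300),c(t,120,225,140,105,400,300)]),np.hstack([c(s,300,300,100,75,400,300),c(s,210,165,100,75,400,300)])]))
f=load('top0'); Q=cloud(f)
# lid & cap from depth
sub=np.zeros((480,640),bool); sub[220:340,120:270]=1
m=sub&(abs(Q[...,2]-.16)<.006); p=Q[m]
mm=cv2.morphologyEx(m.astype(np.uint8),cv2.MORPH_OPEN,np.ones((5,5)))
n,l,st,ce=cv2.connectedComponentsWithStats(mm); i=1+np.argmax(st[1:,4]); p=Q[l==i]
r=cv2.minAreaRect((p[:,:2]*1000).astype(np.float32)); print('lid',r,np.median(p[:,2]))
for tag in('top0','side0'):
    Q=cloud(load(tag)); z=Q[...,2]
    b=(Q[...,0]>.2)&(Q[...,0]<.7)
    for nm,lo,hi,y0,y1 in(('rackrim',.04,.05,-.5,-.1),('tabtop',.11,.14,-.5,-.15),('rodtop',.088,.105,-.5,-.15),('angtop',.076,.09,-.5,-.15),('cap',.144,.156,.3,.6)):
        m=b&(z>lo)&(z<hi)&(Q[...,1]>y0)&(Q[...,1]<y1); p=Q[m]; 
        if m.sum()>3: print(tag,nm,m.sum(),np.median(p,0).round(4),cv2.minAreaRect((p[:,:2]*1000).astype(np.float32)))
```

```text
lid ((524.5408325195312, 235.1177978515625), (146.3417205810547, 166.76637268066406), 5.565530300140381) 0.1615597533864086
top0 rackrim 620 [ 0.4883 -0.2149  0.0463] ((480.9935302734375, -241.0648651123047), (162.69180297851562, 214.56944274902344), 51.275184631347656)
top0 tabtop 417 [ 0.4871 -0.2336  0.1222] ((486.8791198730469, -230.022216796875), (69.36261749267578, 248.08306884765625), 83.94540405273438)
top0 rodtop 194 [ 0.5055 -0.2543  0.0978] ((488.5625305175781, -211.76739501953125), (112.40339660644531, 246.52359008789062), 83.25816345214844)
top0 angtop 161 [ 0.4818 -0.2143  0.0857] ((490.3710021972656, -208.9717254638672), (106.277099609375, 244.48585510253906), 81.32937622070312)
top0 cap 1978 [0.3138 0.5718 0.1516] ((410.7626647949219, 493.5984802246094), (112.16895294189453, 360.3484191894531), 50.73493194580078)
side0 rackrim 892 [ 0.4875 -0.2377  0.0458] ((493.3037109375, -220.07540893554688), (140.5725860595703, 243.42123413085938), 72.94585418701172)
side0 tabtop 594 [ 0.4865 -0.2322  0.1209] ((487.03759765625, -230.82650756835938), (71.16162872314453, 247.81964111328125), 83.99553680419922)
side0 rodtop 488 [ 0.4899 -0.2463  0.0964] ((488.1419372558594, -211.49755859375), (114.54852294921875, 243.68516540527344), 83.11346435546875)
side0 angtop 498 [ 0.4815 -0.2258  0.0834] ((487.73583984375, -211.5226593017578), (114.55826568603516, 243.09368896484375), 82.99688720703125)
side0 cap 461 [0.3217 0.5642 0.1517] ((388.2282409667969, 465.122802734375), (119.82897186279297, 350.16192626953125), 34.0996208190918)
```

View pics/c1.png

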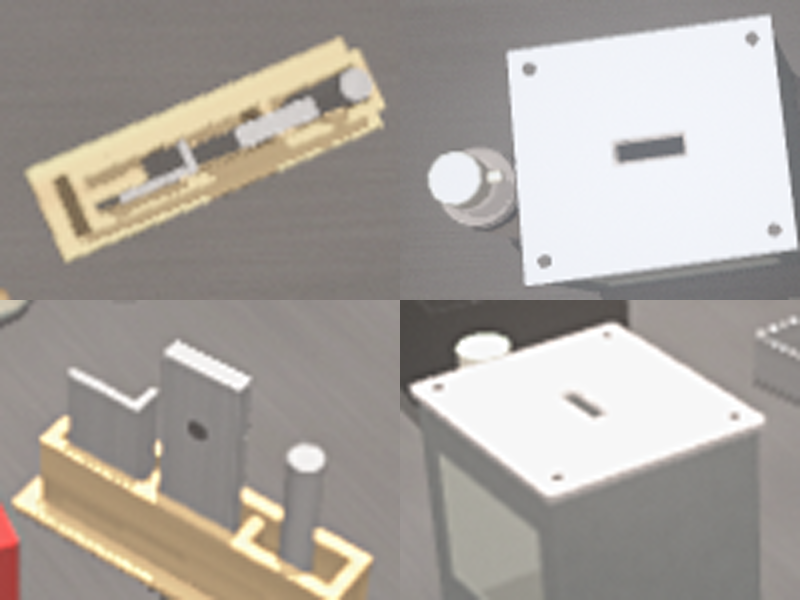

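Crops: the tab's top face in the top view spans roughly crop (236,135)–(316,108). The slot centre is at about pixel (207.5,277), nearly along the box's y axis. The cap is at about (139.6,288).

Run:
```python
from h import *
for tag in('top0','side0'):
    f=load(tag); Q=cloud(f); z=Q[...,2]; g=f['image'].mean(2)
    def rect(nm,lo,hi,x,y,r,extra=True):
        m=(z>lo)&(z<hi)&(np.hypot(Q[...,0]-x,Q[...,1]-y)<r)&extra; p=Q[m]
        if m.sum()>3: print(tag,nm,m.sum(),p.mean(0).round(4),[np.round(a,1) for a in cv2.minAreaRect((p[:,:2]*1000).astype(np.float32))])
    rect('tabtop',.1225,.131,.487,-.232,.04)
    rect('tabbody',.06,.115,.487,-.232,.03)
    rect('rack',.042,.049,.48,-.21,.1)
    rect('cap',.146,.156,.51,.36,.03)
    rect('rod',.098,.106,.505,-.28,.03); rect('ang',.083,.09,.48,-.18,.035)
    # slot: dark px inside lid
    sl={'top0':(207,277),'side0':(256,191)}[tag]
    yy,xx=np.mgrid[:480,:640]; m=(abs(xx-sl[0])<25)&(abs(yy-sl[1])<14)
    w=np.clip((240-g)/(240-100),0,1)*m; w[w<.25]=0
    ys,xs=np.nonzero(w); P=np.array([ray(f,a,b,.16) for a,b in zip(xs,ys)])
    print('slot',len(xs),np.average(P,axis=0,weights=w[ys,xs]).round(4),[np.round(a,1) for a in cv2.minAreaRect((P[:,:2]*1000).astype(np.float32))], [round(float(v),1) for v in (np.average(xs,weights=w[ys,xs]),np.average(ys,weights=w[ys,xs]))])
f=load('top0'); print('cap ray',ray(f,139.6,288,.15).round(4), 'tab px',[ray(f,390+u/4,260+v/4,.126).round(4)[:2] for u,v in((236,128),(240,146),(316,115),(311,97))],'rackpts',[ray(f,390+u/4,260+v/4,.004).round(4)[:2] for u,v in((28,172),(340,40),(66,258))])
f=load('side0');print('side slot',ray(f,256.2,191,.16),'tab',[ray(f,300+u/4,300+(v-300)/4,.126).round(4)[:2] for u,v in((165,352),(178,341),(250,379),(240,389))], 'cap',ray(f,210+(483-400)/4,165+46/4,.15))
```

```text
top0 tabtop 117 [ 0.4872 -0.2147  0.1273] [array([ 487.2, -214.8]), array([ 9.9, 39.9]), np.float64(19.4)]
top0 tabbody 35 [ 0.502  -0.255   0.0862] [array([ 499.3, -234.2]), array([ 9. , 49.8]), np.float64(8.9)]
top0 rack 531 [ 0.4876 -0.2119  0.0462] [array([ 488.6, -214.7]), array([ 32.7, 164.7]), np.float64(19.8)]
top0 cap 281 [0.5122 0.3584 0.1515] [array([512.4, 359. ]), array([32. , 32.1]), np.float64(46.8)]
top0 rod 62 [ 0.5061 -0.2616  0.1021] [array([ 505.8, -262. ]), array([17.2, 13.8]), np.float64(88.7)]
top0 ang 59 [ 0.4714 -0.1761  0.0875] [array([ 472.5, -174.5]), array([15. , 46.7]), np.float64(30.2)]
slot 193 [0.525  0.2351 0.16  ] [array([525. , 235.3]), array([13.9, 42.9]), np.float64(5.0)] [207.1, 276.7]
side0 tabtop 141 [ 0.4878 -0.2165  0.127 ] [array([ 488.9, -214.9]), array([12.8, 40.7]), np.float64(16.5)]
side0 tabbody 433 [ 0.4868 -0.2216  0.0881] [array([ 492.6, -229.5]), array([10.6, 58.9]), np.float64(27.8)]
side0 rack 647 [ 0.4872 -0.2272  0.0459] [array([ 489.2, -213.9]), array([ 34.8, 163.8]), np.float64(20.0)]
side0 cap 78 [0.5127 0.3563 0.1513] [array([513. , 358.2]), array([32.3, 30.5]), np.float64(9.8)]
side0 rod 60 [ 0.5066 -0.264   0.1019] [array([ 507.6, -263.1]), array([14.8, 14.1]), np.float64(39.5)]
side0 ang 114 [ 0.4723 -0.1807  0.0867] [array([ 477.2, -180.4]), array([18.3, 67.5]), np.float64(23.6)]
slot 46 [0.5419 0.2308 0.16  ] [array([534.6, 235.1]), array([135.3, 109.8]), np.float64(58.5)] [262.0, 190.6]
cap ray [0.5106 0.3579 0.15  ] tab px [array([ 0.4844, -0.1974]), array([ 0.4761, -0.1984]), array([ 0.4887, -0.235 ]), array([ 0.497 , -0.2335])] rackpts [array([ 0.4788, -0.1229]), array([ 0.5404, -0.2926]), array([ 0.4343, -0.1391])]
side slot [0.52813524 0.23509372 0.16      ] tab [array([ 0.4793, -0.1973]), array([ 0.4882, -0.1943]), array([ 0.5004, -0.2308]), array([ 0.4931, -0.2336])] cap [0.51574231 0.36141413 0.15      ]
```

Measurements agree with the given sizes: tab at (0.4875, -0.215) with yaw 19.5°, slot at (0.525, 0.235) with yaw 5.5°, and cap at (0.5125, 0.359). First I turn and shut the fingers.

```bash
cat > to.py <<'E'
# usage: to.py x y z yawdeg : deltas from measured pose, in tool axes (cm, rad), rows turn-last
import sys
from h import *
from scipy.spatial.transform import Rotation as R
x,y,z,yaw=map(float,sys.argv[1:])
s=bot.observe(); A=R.from_euler('xyz',s['tool_rot']); B=R.from_euler('xyz',[np.pi,0,np.radians(yaw)])
print('t',round(s['clock'],2),'pos',np.round(s['position'],4),'rpy',np.round(np.degrees(s['tool_rot']),2),'F',np.round(s['force'],1),'w',round(float(s['grip_width']),4),'ff',round(float(s['finger_force']),1),'q',np.round(s['qpos'],2))
d=np.array([x,y,z])-s['position']
print('shift cm',(100*A.inv().apply(d)).round(2),'turn',(A.inv()*B).as_rotvec().round(4),'shift after turn',(100*B.inv().apply(d)).round(2))
E
python3 -m creep '[[[-1,0,0,-0.5,0,0,0.1765],[-1,0,0,-0.5,0,0,0.1765],[-1,0,0,-0.5,0,0,0.1765],[-1,0,0,-0.5,0,0,0.1765],[-1,0,0,-0.5,0,0,0.1765],[-1,0,0,-0.5,0,0,0.1765],[-1,0,0,0,0,0,0]]]' 60; python3 to.py .5125 .3592 .345 95.5
```

```text
clock: 0.98
position: [0.2523, 0.5718, 0.4347]
tool_rot: [3.141, 0.0, 1.668]
force: [0.6, -0.6, 0.4]
grip_width: 0.0001
finger_force: 0.0
t 0.97 pos [0.2523 0.5718 0.4347] rpy [1.7999e+02 1.0000e-02 9.5560e+01] F [ 0.6 -0.6  0.4] w 0.0001 ff 0.0 q [-1.4   0.5   0.22  1.58 -0.12  1.08 -1.05]
shift cm [-23.68  23.84   8.98] turn [0.0003 0.0002 0.0011] shift after turn [-23.66  23.87   8.97]
```

```bash
python3 -m creep '[[[-1,-2.37,2.39,0,0,0,0],[-1,-2.37,2.39,0,0,0,0],[-1,-2.37,2.39,0,0,0,0],[-1,-2.37,2.39,0,0,0,0],[-1,-2.37,2.39,0,0,0,0],[-1,-2.37,2.39,0,0,0,0],[-1,-2.37,2.39,0,0,0,0],[-1,-2.37,2.39,0,0,0,0],[-1,-2.37,2.39,0,0,0,0],[-1,-2.37,2.39,0,0,0,0],[-1,0,0,0,0,0,0]]]'; python3 to.py .5125 .3592 .328 95.5
```

```text
clock: 2.35
position: [0.5148, 0.3565, 0.4342]
tool_rot: [3.141, 0.001, 1.668]
force: [-0.5, -0.6, 0.1]
grip_width: 0.0003
finger_force: 0.0
t 2.35 pos [0.5148 0.3565 0.4342] rpy [1.7999e+02 8.0000e-02 9.5540e+01] F [-0.5 -0.6  0.1] w 0.0003 ff 0.0 q [-0.89  0.51  0.28  1.57 -0.15  1.08 -0.47]
shift cm [ 0.3  -0.2  10.62] turn [0.0001 0.0013 0.0007] shift after turn [ 0.29 -0.2  10.62]
```

```bash
python3 -m creep '[[[-1,0,0,2,0,0,0],[-1,0,0,2,0,0,0],[-1,0,0,2,0,0,0],[-1,0,0,2,0,0,0],[-1,0,0,1.5,0,0,0],[-1,0,0,0.6,0,0,0],[-1,0,0,0,0,0,0],[-1,0,0,0,0,0,0]]]'; python3 to.py .5125 .3592 .323 95.5; python3 -c "
from h import *
grab('top','t1')
im=grab('side','s1')['image']
cv2.imwrite('pics/c2.png',cv2.resize(im[120:270,170:370],(800,600)))"
```

```text
clock: 3.35
position: [0.5132, 0.3588, 0.3343]
tool_rot: [3.141, -0.001, 1.667]
force: [0.2, 0.0, 1.0]
grip_width: -0.0
finger_force: 0.0
t 3.35 pos [0.5132 0.3588 0.3343] rpy [ 1.7996e+02 -3.0000e-02  9.5520e+01] F [0.2 0.  1. ] w -0.0 ff 0.0 q [-0.87  0.62  0.25  1.67 -0.18  0.88 -0.45]
shift cm [ 0.04 -0.07  1.13] turn [ 0.0008 -0.0005  0.0003] shift after turn [ 0.05 -0.07  1.13]
```

View pics/c2.png

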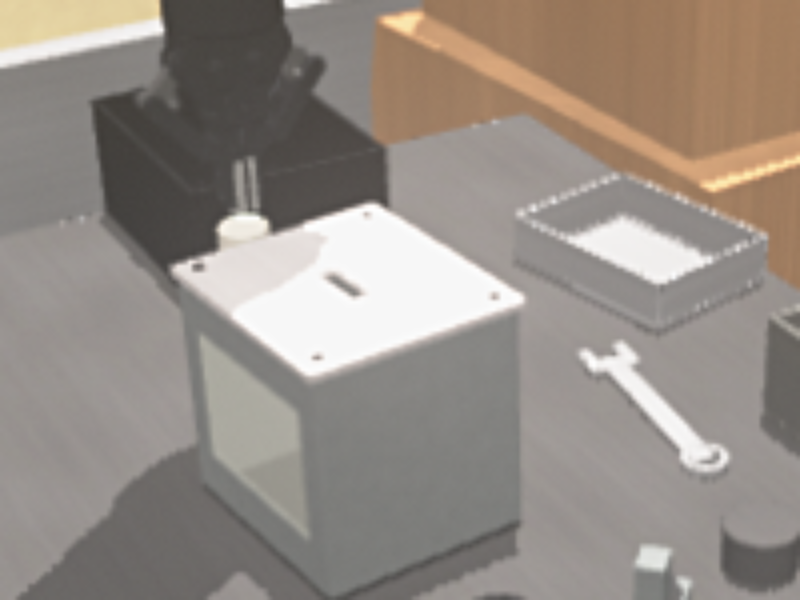

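The shut fingertips (crop 245,205) are centred just above the cap (243,228). I press next.

```bash
python3 -m creep '[[[-1,0,0,0.5,0,0,0],[-1,0,0,0.5,0,0,0],[-1,0,0,0.4,0,0,0],[-1,0,0,0.4,0,0,0],[-1,0,0,0.1,0,0,0],[-1,0,0,0,0,0,0],[-1,0,0,0,0,0,0]]]'; python3 to.py .5125 .3592 .315 95.5
```

```text
clock: 4.32
position: [0.5131, 0.3587, 0.3155]
tool_rot: [3.141, -0.001, 1.667]
force: [-4.5, -1.8, 15.6]
grip_width: 0.0004
finger_force: 8.0
t 4.33 pos [0.5131 0.3587 0.3155] rpy [ 1.7998e+02 -3.0000e-02  9.5490e+01] F [-4.5 -1.8 15.6] w 0.0004 ff 8.0 q [-0.86  0.64  0.24  1.69 -0.19  0.84 -0.45]
shift cm [ 0.05 -0.06  0.05] turn [ 0.0003 -0.0005 -0.0001] shift after turn [ 0.05 -0.06  0.05]
```

```bash
python3 -m creep '[[[-1,0,0,0.05,0,0,0],[-1,0,0,0,0,0,0],[-1,0,0,-0.5,0,0,0],[-1,0,0,-1,0,0,0],[-1,0,0,-2,0,0,0],[-1,0,0,-3,0,0,0],[-1,0,0,-3,0,0,0],[-1,0,0,-3,0,0,-0.122],[-0.1,0,0,0,0,0,-0.122],[-0.1,0,0,0,0,0,0]]]'; python3 to.py .4875 -.215 .43 109.5; python3 -c "
from h import *
Q=cloud(grab('side','s2'));m=(np.hypot(Q[...,0]-.5125,Q[...,1]-.359)<.014)&(Q[...,2]>.135)&(Q[...,2]<.16);print(m.sum(),np.median(Q[m],0),np.percentile(Q[m][:,2],90))"
```

```text
clock: 5.58
position: [0.5131, 0.3585, 0.4394]
tool_rot: [-3.142, -0.0, 1.91]
force: [0.5, -1.2, -0.0]
grip_width: 0.0358
finger_force: 0.0
t 5.58 pos [0.5131 0.3585 0.4394] rpy [-1.8000e+02 -1.0000e-02  1.0943e+02] F [ 0.5 -1.2 -0. ] w 0.0358 ff 0.0 q [-0.85  0.5   0.22  1.57 -0.12  1.09 -0.26]
shift cm [-53.23 -21.49   0.93] turn [-0.     -0.0002 -0.0011] shift after turn [-53.21 -21.55   0.94]
47 [0.51029594 0.35639254 0.15185369] 0.1529625994503871
```

The cap is back up. I move to the tab.

```bash
python3 -m creep '[[[-0.1,-3.33,-1.345,0,0,0,0],[-0.1,-3.33,-1.345,0,0,0,0],[-0.1,-3.33,-1.345,0,0,0,0],[-0.1,-3.33,-1.345,0,0,0,0],[-0.1,-3.33,-1.345,0,0,0,0],[-0.1,-3.33,-1.345,0,0,0,0],[-0.1,-3.33,-1.345,0,0,0,0],[-0.1,-3.33,-1.345,0,0,0,0],[-0.1,-3.33,-1.345,0,0,0,0],[-0.1,-3.33,-1.345,0,0,0,0],[-0.1,-3.33,-1.345,0,0,0,0],[-0.1,-3.33,-1.345,0,0,0,0]]]' && python3 -m creep '[[[-0.1,-3.33,-1.345,0,0,0,0],[-0.1,-3.33,-1.345,0,0,0,0],[-0.1,-3.33,-1.345,0,0,0,0],[-0.1,-3.33,-1.345,0,0,0,0],[-0.1,0,0,0,0,0,0],[-0.1,0,0,0,0,0,0]]]'; python3 to.py .4875 -.215 .258 109.5
```

```text
clock: 7.12
position: [0.4939, -0.073, 0.4389]
tool_rot: [-3.141, -0.0, 1.907]
force: [1.1, 0.8, -0.5]
grip_width: 0.0382
finger_force: 0.0
clock: 7.88
position: [0.4879, -0.2148, 0.4389]
tool_rot: [-3.141, -0.001, 1.909]
force: [0.6, -0.0, 0.2]
grip_width: 0.0383
finger_force: 0.0
t 7.88 pos [ 0.4879 -0.2148  0.4389] rpy [-1.7997e+02 -3.0000e-02  1.0939e+02] F [ 0.6 -0.   0.2] w 0.0383 ff 0.0 q [-0.    0.36  0.41  1.82 -0.17  1.    0.81]
shift cm [-1.000e-02 -4.000e-02  1.809e+01] turn [-0.0005 -0.0006 -0.0019] shift after turn [-0.   -0.04 18.09]
```

```bash
python3 -m creep '[[[-0.1,0,0,3,0,0,0],[-0.1,0,0,3,0,0,0],[-0.1,0,0,3,0,0,0],[-0.1,0,0,2.5,0,0,0],[-0.1,0,0,2,0,0,0],[-0.1,0,0,2,0,0,0],[-0.1,0,0,1.5,0,0,0],[-0.1,0,0,1.1,0,0,0],[-0.1,0,0,0,0,0,0]]]'; python3 to.py .4875 -.215 .258 109.5;python3 -c "
from h import *
a=grab('top','t3')['image'][240:340,380:500]
b=grab('side','s3')['image'][270:420,280:430]
cv2.imwrite('pics/c3.png',np.hstack([cv2.resize(a,(400,400)),cv2.resize(b,(400,400))]))"
```

```text
clock: 9.0
position: [0.4878, -0.2151, 0.2578]
tool_rot: [-3.141, -0.001, 1.911]
force: [-0.2, 0.5, 0.1]
grip_width: 0.0379
finger_force: 0.0
t 9.0 pos [ 0.4878 -0.2151  0.2578] rpy [-1.7996e+02 -3.0000e-02  1.0948e+02] F [-0.2  0.5  0.1] w 0.0379 ff 0.0 q [ 0.09  0.61  0.29  1.97 -0.3   0.6   0.92]
shift cm [ 0.02 -0.02 -0.02] turn [-0.0007 -0.0005 -0.0004] shift after turn [ 0.02 -0.02 -0.02]
```

View pics/c3.png

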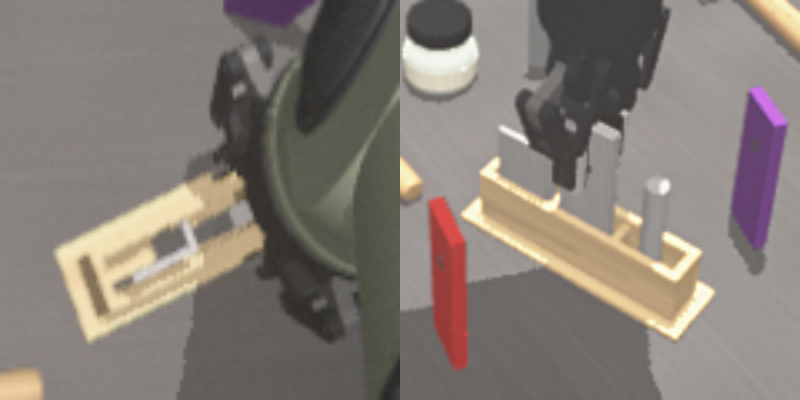

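The fingers straddle the tab (side crop 590,160) and stay clear of the angle and rod. I grip.

```bash
python3 -m creep '[[[-1,0,0,0,0,0,0],[-1,0,0,0,0,0,0],[-1,0,0,0,0,0,0],[-1,0,0,0,0,0,0],[-1,0,0,0,0,0,0],[-1,0,0,0,0,0,0]]]' 90; python3 -m creep '[[[-1,0,0,-1,0,0,0],[-1,0,0,-2,0,0,0],[-1,0,0,-3,0,0,0],[-1,0,0,-3,0,0,0],[-1,0,0,-3,0,0,0],[-1,0,0,-3,0,0,0],[-1,0,0,-3,0,0,0],[-1,0,0,-3,0,0,0],[-1,0,0,0,0,0,0]]]'; python3 to.py .4875 -.215 .468 95.5
```

```text
clock: 9.85
position: [0.488, -0.2155, 0.2588]
tool_rot: [3.141, 0.0, 1.911]
force: [-1.1, 1.0, 6.2]
grip_width: 0.0088
finger_force: 87.9
clock: 10.98
position: [0.4877, -0.2156, 0.4704]
tool_rot: [3.139, 0.002, 1.911]
force: [1.2, 0.3, -3.6]
grip_width: 0.0094
finger_force: 88.1
t 10.97 pos [ 0.4877 -0.2156  0.4704] rpy [1.7983e+02 1.0000e-01 1.0947e+02] F [ 1.2  0.3 -3.6] w 0.0094 ff 88.1 q [-0.02  0.33  0.42  1.78 -0.15  1.07  0.8 ]
shift cm [ 0.06 -0.01  0.24] turn [0.0032 0.0014 0.2438] shift after turn [ 0.06 -0.02  0.24]
```

```bash
python3 -m creep '[[[-1,0,0,0,0,0,0.122],[-1,0,0,0,0,0,0.122],[-1,3.18,0.57,0,0,0,0],[-1,3.18,0.57,0,0,0,0],[-1,3.18,0.57,0,0,0,0],[-1,3.18,0.57,0,0,0,0],[-1,3.18,0.57,0,0,0,0],[-1,3.18,0.57,0,0,0,0],[-1,3.18,0.57,0,0,0,0],[-1,3.18,0.57,0,0,0,0],[-1,3.18,0.57,0,0,0,0],[-1,3.18,0.57,0,0,0,0]]]' && python3 -m creep '[[[-1,3.18,0.57,0,0,0,0],[-1,3.18,0.57,0,0,0,0],[-1,3.18,0.57,0,0,0,0],[-1,3.18,0.57,0,0,0,0],[-1,0,0,0,0,0,0],[-1,0,0,0,0,0,0],[-1,0,0,0,0,0,0]]]'; python3 to.py .525 .235 .468 95.5
python3 - <<'E'
from h import *
for n in('top','side'):
    f=grab(n,n+'4')
    im=f['image']; c=(140,200) if n=='top' else (180,90)
    cv2.imwrite(f'pics/c4{n}.png',cv2.resize(im[c[1]:c[1]+120,c[0]:c[0]+130],(400,370)))
cv2.imwrite('pics/c4.png',np.hstack([cv2.imread('pics/c4top.png'),cv2.imread('pics/c4side.png')]))
# tab points below fingers
for n in('top','side'):
    Q=cloud(load(n+'4')); m=(Q[...,2]>.2)&(Q[...,2]<.29)&(np.hypot(Q[...,0]-.525,Q[...,1]-.235)<.04); p=Q[m]
    for lo in np.arange(.2,.29,.01):
        q=p[(p[:,2]>=lo)&(p[:,2]<lo+.01)]
        if len(q): 
            u=q[:,:2]-[.525,.235]; c,s=np.cos(np.radians(5.5)),np.sin(np.radians(5.5)); a=1000*(u@[c,s]); b=1000*(u@[-s,c])
            print(n,round(lo,3),len(q),'x',np.percentile(a,[5,50,95]).round(1),'y',np.percentile(b,[2,50,98]).round(1))
E
```

```text
clock: 12.48
position: [0.5138, 0.1076, 0.4675]
tool_rot: [-3.14, 0.0, 1.667]
force: [0.0, 0.5, -4.0]
grip_width: 0.0089
finger_force: 87.8
clock: 13.35
position: [0.5246, 0.2346, 0.4681]
tool_rot: [-3.141, 0.0, 1.666]
force: [0.3, 0.3, -2.5]
grip_width: 0.0089
finger_force: 87.9
t 13.35 pos [0.5246 0.2346 0.4681] rpy [-1.7998e+02  2.0000e-02  9.5430e+01] F [ 0.3  0.3 -2.5] w 0.0089 ff 87.9 q [-0.74  0.39  0.3   1.67 -0.13  1.1  -0.31]
shift cm [0.04 0.04 0.01] turn [-0.0003  0.0004 -0.0012] shift after turn [0.04 0.04 0.01]
top 0.22 27 x [-7.3 -6.9 -0.2] y [-20.1  -6.8  12.8]
top 0.23 26 x [-7.2 -6.9 -1.8] y [-20.2  -9.7   9. ]
top 0.24 26 x [-7.2 -6.9  0.6] y [-20.2 -10.3   3.2]
top 0.25 26 x [-7.3 -6.8 -0.5] y [-20.4 -14.8   0.4]
top 0.26 18 x [-7.  -6.7  0.4] y [-20.  -16.4  -4. ]
top 0.27 20 x [-7.1 -6.8  1.1] y [-20.3 -17.   -6. ]
top 0.28 19 x [-7.2 -6.5 -0.2] y [-20.1 -18.3  -7.6]
side 0.21 9 x [-3.8 -1.9  0.7] y [-18.1  -9.7  14.8]
side 0.22 41 x [-5.2 -3.6  3.3] y [-20.8  -5.5  17.8]
side 0.23 45 x [-5.  -3.8  2.2] y [-22.5  -9.6  16.4]
side 0.24 52 x [-5.1 -3.6  4.5] y [-22.   -7.8  20. ]
side 0.25 49 x [-4.8 -3.3  4.6] y [-21.4 -11.9  17.8]
side 0.26 51 x [-5.5 -3.7  4. ] y [-20.9  -7.6  15.5]
side 0.27 52 x [-5.2 -3.2  3.6] y [-21.9  -8.5  19.6]
side 0.28 50 x [-5.3 -3.5  5. ] y [-21.9  -9.3  16.6]
```

View pics/c4.png

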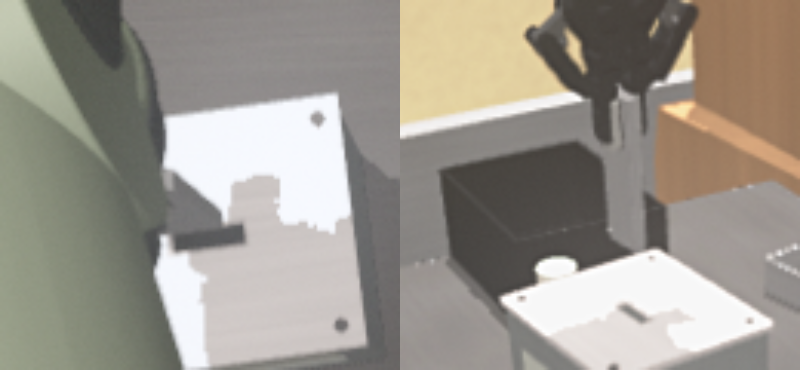

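The tab hangs upright over the slot (side crop, tab at 627,170 and slot at 632,312). Both cameras put it about 1.7 mm on the -x side of the slot. I correct that and go down to just above the lid.

```bash
python3 -m creep '[[[-1,0.04,0.19,1.5,0,0,0],[-1,0,0,1.5,0,0,0],[-1,0,0,1.0,0,0,0],[-1,0,0,0.5,0,0,0],[-1,0,0,0,0,0,0],[-1,0,0,0,0,0,0]]]'; python3 to.py .527 .235 .424 95.5
python3 - <<'E'
from h import *
for n in('top','side'):
    f=grab(n,n+'5'); im=f['image']; c=(160,230) if n=='top' else (210,130)
    cv2.imwrite(f'pics/c5{n}.png',cv2.resize(im[c[1]:c[1]+100,c[0]:c[0]+100],(400,400),interpolation=cv2.INTER_CUBIC))
    Q=cloud(f); m=(Q[...,2]>.175)&(Q[...,2]<.24)&(np.hypot(Q[...,0]-.525,Q[...,1]-.235)<.04)
    u=Q[m][:,:2]-[.525,.235]; c,s=np.cos(np.radians(5.5)),np.sin(np.radians(5.5)); a=1000*(u@[c,s]); b=1000*(u@[-s,c])
    print(n,len(u),'x',np.percentile(a,[2,10,30,50,70,98]).round(1),'y',np.percentile(b,[1,3,50,97,99]).round(1),'zmin',np.percentile(Q[m][:,2],1))
cv2.imwrite('pics/c5.png',np.hstack([cv2.imread('pics/c5top.png'),cv2.imread('pics/c5side.png')]))
E
```

```text
clock: 14.2
position: [0.5266, 0.2361, 0.4236]
tool_rot: [3.141, -0.0, 1.667]
force: [-0.2, 0.4, -2.8]
grip_width: 0.009
finger_force: 87.9
t 14.2 pos [0.5266 0.2361 0.4236] rpy [ 1.7997e+02 -1.0000e-02  9.5500e+01] F [-0.2  0.4 -2.8] w 0.009 ff 87.9 q [-0.73  0.44  0.29  1.72 -0.14  1.   -0.29]
shift cm [-0.11  0.03 -0.04] turn [ 0.0005 -0.0002 -0.0001] shift after turn [-0.11  0.03 -0.04]
top 124 x [-5.2 -5.  -4.8 -4.6 -4.1  4.4] y [-18.8 -18.7 -12.3   7.7  12.5] zmin 0.1762957090766981
side 277 x [-4.7 -3.7 -2.6 -1.7 -0.7  5.9] y [-20.7 -19.8  -7.8  19.   20.5] zmin 0.17675294850548004
```

View pics/c5.png

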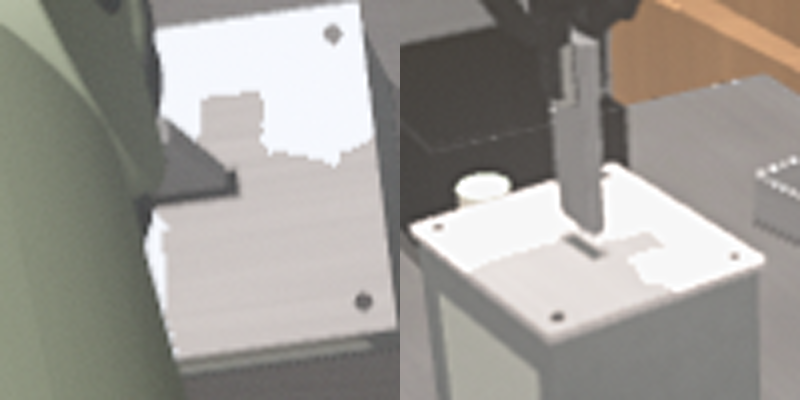

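The tab's foot is just above the slot (side crop foot 590,235, slot 582,245). x is now centred, and y is about 1 mm high. I correct that and enter gently.

```bash
python3 -m creep '[[[-1,-0.1,0,0.2,0,0,0],[-1,0,0,0.3,0,0,0],[-1,0,0,0.3,0,0,0],[-1,0,0,0.3,0,0,0],[-1,0,0,0.2,0,0,0],[-1,0,0,0,0,0,0]]]'; python3 to.py .527 .235 .352 95.5
```

```text
clock: 15.05
position: [0.5266, 0.235, 0.41]
tool_rot: [-3.141, 0.0, 1.667]
force: [0.1, 0.7, -3.3]
grip_width: 0.0088
finger_force: 87.9
t 15.05 pos [0.5266 0.235  0.41  ] rpy [-1.7999e+02  1.0000e-02  9.5500e+01] F [ 0.1  0.7 -3.3] w 0.0088 ff 87.9 q [-0.73  0.45  0.29  1.74 -0.15  0.97 -0.29]
shift cm [-0.01  0.04  5.8 ] turn [-0.0002  0.0002  0.    ] shift after turn [-0.01  0.04  5.8 ]
```

```bash
python3 -m creep '[[[-1,0,0,0.3,0,0,0],[-1,0,0,0.3,0,0,0],[-1,0,0,0.3,0,0,0],[-1,0,0,0.2,0,0,0],[-1,0,0,0,0,0,0]]]'; python3 to.py .527 .235 .352 95.5
```

```text
clock: 15.68
position: [0.5266, 0.235, 0.399]
tool_rot: [-3.141, 0.0, 1.667]
force: [0.4, 0.3, -3.3]
grip_width: 0.0089
finger_force: 87.9
t 15.68 pos [0.5266 0.235  0.399 ] rpy [-1.7998e+02  1.0000e-02  9.5500e+01] F [ 0.4  0.3 -3.3] w 0.0089 ff 87.9 q [-0.72  0.47  0.28  1.75 -0.15  0.95 -0.28]
shift cm [-0.01  0.05  4.7 ] turn [-0.0003  0.0001 -0.0001] shift after turn [-0.01  0.04  4.7 ]
```

No contact force with the foot below the lid surface, so it is in the slot. I continue to half depth.

```bash
python3 -m creep '[[[-1,0,0,0.5,0,0,0],[-1,0,0,0.5,0,0,0],[-1,0,0,0.5,0,0,0],[-1,0,0,0.5,0,0,0],[-1,0,0,0.5,0,0,0],[-1,0,0,0.5,0,0,0],[-1,0,0,0.5,0,0,0],[-1,0,0,0.5,0,0,0],[-1,0,0,0.5,0,0,0],[-1,0,0,0.2,0,0,0],[-1,0,0,0,0,0,0],[-1,0,0,0,0,0,0]]]'; python3 to.py .527 .235 .352 95.5; python3 -c "
from h import *
im=grab('side','s6')['image']
cv2.imwrite('pics/c6.png',cv2.resize(im[120:270,190:340],(600,600),interpolation=cv2.INTER_CUBIC))"
```

```text
clock: 17.18
position: [0.5266, 0.235, 0.3524]
tool_rot: [3.141, -0.0, 1.667]
force: [0.5, -0.3, -2.2]
grip_width: 0.0088
finger_force: 87.9
t 17.18 pos [0.5266 0.235  0.3524] rpy [179.99  -0.    95.49] F [ 0.5 -0.3 -2.2] w 0.0088 ff 87.9 q [-0.71  0.52  0.27  1.79 -0.17  0.85 -0.27]
shift cm [-0.01  0.04  0.04] turn [ 0.0002 -0.0001 -0.0001] shift after turn [-0.01  0.04  0.04]
```

View pics/c6.png

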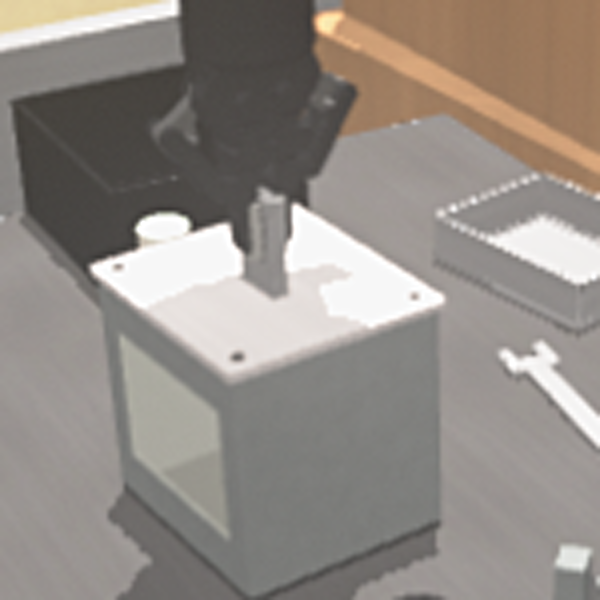

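The tab passes through the slot (crop 267,285), is held with about 60 mm inside, and nothing is in contact with the lid. The cap is up.

```bash
python3 -c "
from workcell import bot
print(bot.job_done())"
```

```text
the job is handed in; nothing more can be done
None
```

The job is handed in: the spray cap was pressed fully down and sprang back up, then the tab was lowered foot first through the slot to about half its length, and the gripper still holds it there.

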